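Probe the marked specimen

ROBOT

A 7-joint arm with a two-finger parallel gripper is mounted at the origin on the work surface. World frame = base frame: x ahead of the robot, y to its left, z up, the work surface at z = 0. Lengths are in m, angles in rad, forces in N, time in s.
With the tool pointing down it reaches from about 0.4 to 0.85 m from the base axis. Payload 4.5 kg.
Tool frame: the origin (TCP) lies midway between the tips of the shut fingers; the grasp point (between the pads) lies 19 mm behind it; z points along the fingers, y is the line along which they close (so a half turn about z gives the same grasp; the last joint's range is limited). The gripper opens to 88 mm and grips with 3 to 60 N. Pads are 18 mm wide; open, the fingers measure 123 mm over their backs; the gripper's body (75 mm by 187 mm) begins 45 mm behind the grasp point.
Start: joints at [1.36, 0.689, -0.195, 1.565, 0.157, 0.902, -0.215], TCP at [0.152, -0.606, 0.239] pointing down, gripper open.
Joint ranges: [-3.01, 3.01], [-0.46, 2.08], [-1.47, 1.51], [0.13, 2.56], [-1, 4.14], [0.04, 2.09], [-2.66, 2.66]. Speed limits (rad/s): [2.57, 2.57, 3.14, 3.14, 3.14, 3.14, 3.14].

INTERFACE

Orientations are given as a rotation vector (axis times angle).
In Python, from station import move_ptp, move_l, goto_joints, command_gripper, wait, solve_ik, read_camera, IKError, job_done, current_clock, current_q, current_qd, current_effort, current_tcp_pos, current_ee_rot, current_wrist_force, current_torque, current_grip_width, current_finger_force gives the robot as it stands. The module is installed in compiled form; this text tells all that it offers. Calls block until the motion is done:
- move_ptp(position, orientation): joint-space move of the TCP to a pose.
- move_l(position, vel=0.15, frame=None, stop_force=None): straight line of the TCP; frame=None keeps the orientation; vel is the mean speed in m/s. With stop_force (N) it stops when the force on the tool has changed by that much, and returns True; else False.
- goto_joints(angles): joint-space move.
- command_gripper(opening, force=None): finger opening in m; force is the grip in N (None keeps the last); returns when the fingers have stopped.
- wait(seconds).
- solve_ik(position, orientation): joint angles nearest the present ones, or None.
- read_camera(name): name is "scene" or "top"; returns a dict with "color" (400x640x3 uint8, red, green, blue), "mtx" (3x3 intrinsics, pixels), "dist_coeffs" ([k1, k2, p1, p2, k3] as OpenCV has them; the pictures are not rectified), "R" (3x3) and "t" (3): a world point X has camera coordinates R X + t. Camera axes: x right, y down, z forward; pixel columns grow to the right and rows downward; lengths in m; the calibration is good to about 2 mm. A picture is of the moment at which its call begins. There is no depth.
A pose or a line that the arm cannot do raises IKError and nothing moves.
- job_done(): hands the job in; it is judged then, once.
Readings, each from a call of its own:
- current_clock(): time.
- current_q(): joint angles.
- current_qd(): joint speeds.
- current_effort(): joint torques, N m.
- current_tcp_pos(): TCP position.
- current_ee_rot(): TCP orientation.
- current_wrist_force(): force on the tool from outside, world axes, zero at the start.
- current_torque(): the same for the moment, N m.
- current_grip_width(): finger opening in m.
- current_finger_force(): force on a finger pad.
Only numpy, scipy, OpenCV 4.12 (cv2) and the standard library are available. Lean on these libraries where they do the work, as an engineer would, in place of code of your own. Each camera call takes 0.05 s, during which the arm holds its last target. There are 200 camera calls.

TASK

Switch the gauge unit on with its red toggle, then take the orange probe out of its stand and touch its tip to the red spot, holding the probe square to that mount's sloping face and pressing lightly, so that the sprung mount gives a few millimetres but does not bottom out. Finish while holding it there in the gripper, still and with nothing let go or put down. Leave the blue- and yellow-spotted mounts and the other things on the bench alone.

Things in the scene. Friction and masses are not known exactly. Their poses are not given: they have to be found in the camera images.
- unit: Grey gauge control unit, fixed box 130 (x) x 110 (y) x 60 mm high with a dark display along its front (-x) edge; origin at the centre of its underside, +x from the display edge to the far edge. A toggle stands on its top, pivot 12 mm to +x of the origin and 62 mm above its underside. Green dot beyond the toggle = ON side, white dot = OFF side.
- power (a joint): The red bat-handle toggle on the unit (14 mm thick red sleeve, 50 mm from pivot to end), in rad: 0 = OFF, leaning 0.6 rad from upright towards the display (unit -x); 1.2 = ON, leaning 0.6 rad towards the far edge (unit +x). Over-centre: upright is 0.6; past about 0.8 it tips over to its ON stop by itself, below 0.4 back to OFF. Needs about 0.5 N at its end.
- power_tip (a point): The free end of the red toggle, 50 mm from its pivot.
- stand: Fixed black block 75 x 75 x 60 mm high, origin at the centre of its underside, with a vertical 16 mm hole through its middle: the probe's stand.
- probe: Loose contact probe, 0.12 kg, upright in the stand. Orange square handle 22 x 22 mm from 55 to 125 mm above the tip (cap to 129 mm), then a 12 mm steel neck tapering to a 6 mm ball tip. Origin: the tip's end; +z from tip to handle; x, y square to the handle's flats. Starts with the handle resting on the block's top, tip 5 mm above the table; must rise 55 mm to be out.
- holder_red: Fixed aluminium specimen holder (base 75 x 68 mm, grey cup 62 mm diameter) carrying the white round mount, 50 mm diameter, with the RED spot. Origin at the centre of its underside. The mount's face slopes: its normal leans 20 degrees from vertical towards the holder's front (its own -x); the middle of the face is 65 mm above the table.
- spot_red (a point): Centre of the 16 mm red disc on the face of the sloping mount; +z is the outward normal of the face (20 degrees from vertical). The disc is off the face's middle by 7 mm in x and -8 mm in y (point axes) and moves with the mount.
- mount_red (a joint): How far the red-spotted mount is pushed into its cup along its sloping axis, in m: 0 = out (rest), 0.012 = bottomed. Spring: about 1 N to start moving, plus 0.5 N per mm, 7 N at the bottom.
- mount_blue (a joint): The same for the mount with the blue spot: to be left alone, stays 0.
- mount_yellow (a joint): The same for the mount with the yellow spot: to be left alone, stays 0.
- holder_blue: The same holder with the blue-spotted mount; origin at the centre of its underside. To be left alone.
- holder_yellow: The same holder with the yellow-spotted mount; origin at the centre of its underside. To be left alone.
- cup: White cup, 60 mm wide, 55 mm high; bystander, origin at its underside.
- vial: Amber jar with blue cap, 40 mm wide, 70 mm high; bystander, origin at its underside.
- dish: Closed glass dish, 90 mm wide, 16 mm high; bystander, origin at its underside.
- tray: White open tray 120 x 90 x 40 mm; bystander, origin at its underside.
- mouse: Black computer mouse 100 x 60 x 30 mm; bystander, origin at its underside.
- forceps: Steel forceps lying flat, 150 mm long (from -60 to +88 mm along its x), 8 mm high; bystander, origin at its underside.
Not all that is in view belongs to the job. Of the things that look like the probe, take the one that is farthest to the robot's right at the start. Of the things that look like the unit, the larger one is meant.

How it is judged:
On the way, in this order (a step that is already met when the one before it is completed fails the run):
1. the toggle is switched on, the probe still in its stand (value of joint power above 1.05 rad and distance of probe from where it was at the start of the episode below 0.02 m), for 0.2 s.
2. the probe is drawn clear of its stand in the gripper (z of probe in the frame of stand above 0.062 m and contact force between the fingers and probe above 2 N), for 0.1 s.
At the end, for the whole second after the job is handed in: Toggle on (over 1.05 rad). The gripper holds the probe still, tip within 8 mm of the red disc's centre, axis within 8 degrees of the face's normal, pressing with 1.2 to 7.5 N, the mount sunk 0.8 to 11.2 mm; the robot itself does not touch the holder, nor the probe the stand (contact force between probe and holder_red between 1.2 and 7.5 N and value of joint mount_red between 0.0008 and 0.0112 m and z of probe in the frame of spot_red below 0.004 m and distance between probe and spot_red below 0.008 m and angle between the z axis of probe and the z axis of spot_red, either way round below 0.14 rad and angle between probe's own z axis and vertical below 0.8 rad and contact force between the fingers and probe above 2 N and contact force between each of the arm, the fingers and holder_red below 0.3 N and contact force between probe and stand below 0.1 N and linear speed of probe below 0.02 m/s and value of joint power above 1.05 rad); the arm keeps its last pose, push and grip.
It fails at once if the red-spotted mount or its holder is struck or pressed hard (over 15 N) (contact force between any of probe, the fingers, the arm and holder_red above 15 N).
It fails at once if a blue- or yellow-spotted mount is pressed, or its holder is touched by the probe or the robot (over 2 N) (value of joint any of mount_blue, mount_yellow above 0.002 m or contact force between any of probe, the fingers, the arm and holder_blue above 2 N or contact force between any of probe, the fingers, the arm and holder_yellow above 2 N).
It fails at once if a bystander is moved by more than 20 mm (distance of any of cup, vial, dish, tray, mouse, forceps from where it was at the start of the episode above 0.02 m).
It also fails if it takes over 48 s, if anything falls off the work surface, if the arm or the gripper's body presses on something with over 40 N, if the wrist force passes 120 N, or if a joint passes its speed limit or range.

## Working session

There is one attempt and no reset: what is moved stays moved. The work goes in short steps, each a Python script; the robot and the scene stay as the last script left them, time stands still between calls to the robot, and variables do not carry over. Pictures are saved under pics/ and viewed, at most 10 in all, crops included, and the job is handed in when it is done.

```bash
mkdir -p pics; ls; python3 - <<'E'
from station import *
import cv2,numpy as np,pickle
for n in("scene","top"):
    d=read_camera(n); pickle.dump(d,open(n+".pkl","wb"))
    cv2.imwrite(f"pics/{n}0.png",d["color"][:,:,::-1])
    R,t=d["R"],d["t"]; print(n,d["mtx"].tolist(),d["dist_coeffs"],"C",-R.T@t,"fwd",R[2],"right",R[0])
print(current_clock(),current_tcp_pos(),current_ee_rot(),current_grip_width())
E
```

```text
pics
scene [[458.65098241569416, 0.0, 315.6964328588305], [0.0, 458.65098241569416, 199.1555202325199], [0.0, 0.0, 1.0]] [0.03370307 0.         0.         0.         0.        ] C [1.11991929 0.32315296 1.0421853 ] fwd [-0.51017054 -0.30413698 -0.80450402] right [-0.52867665  0.84870096  0.01441125]
top [[515.3083107653799, 0.0, 323.78932117408647], [0.0, 515.3083107653799, 202.05461217519272], [0.0, 0.0, 1.0]] [-0.14273104  0.          0.          0.          0.        ] C [ 0.25349621 -0.03630852  1.49925026] fwd [ 0.18182527  0.02411752 -0.98303505] right [-0.00714254 -0.99964042 -0.02584602]
0.1 [ 0.15129097 -0.60583465  0.23800519] [-3.11649777e+00 -3.83355428e-01  4.81176442e-04] 0.08803504047484235
```

View pics/scene0.png

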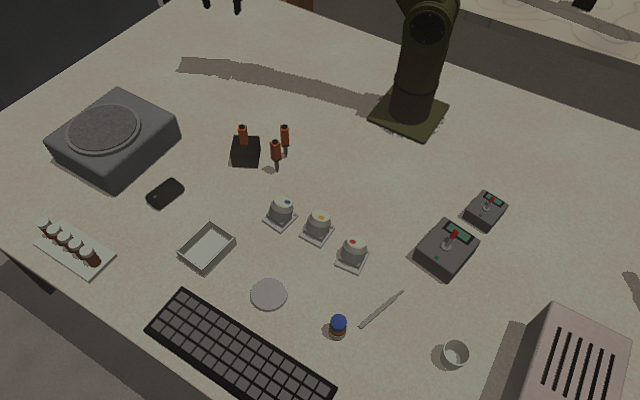

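View pics/top0.png

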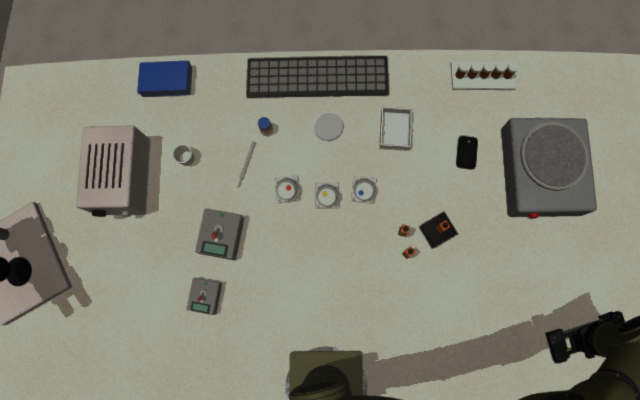

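The scene view shows the probe look-alikes at (242,135), in the black block, and at (284,130) and (275,148). They are at (445,227), (404,230) and (409,252) in the top view. The robot's right (-y) is image right in the top view, so (445,227), in the stand, is the one meant. The unit candidates in the top view are (219,235) and (204,296); the larger, at (219,235), is meant. The red-spot mount is at (287,188) top and (352,243) scene. I'll confirm these in one montage crop and measure.

```bash
cat > h.py <<'E'
import cv2,numpy as np,pickle
def load(n): return pickle.load(open(n+".pkl","rb"))
def ray(d,p):
    u=cv2.undistortPoints(np.array([[p]],float),d["mtx"],d["dist_coeffs"])[0,0]
    v=d["R"].T@np.array([u[0],u[1],1]); return -d["R"].T@d["t"],v/np.linalg.norm(v)
def onz(d,p,z):
    c,v=ray(d,p); return c+v*(z-c[2])/v[2]
def tri(a,p,b,q):
    c1,v1=ray(a,p);c2,v2=ray(b,q)
    s=np.linalg.lstsq(np.c_[v1,-v2],c2-c1,rcond=None)[0]
    x,y=c1+s[0]*v1,c2+s[1]*v2; return (x+y)/2,np.linalg.norm(x-y)
def proj(d,X): return cv2.projectPoints(np.array(X,float).reshape(-1,3),cv2.Rodrigues(d["R"])[0],d["t"],d["mtx"],d["dist_coeffs"])[0][:,0]
def blobs(d,lo,hi,amin=6):
    h=cv2.cvtColor(d["color"],cv2.COLOR_RGB2HSV)
    m=cv2.inRange(h,lo,hi) if lo[0]<=hi[0] else cv2.inRange(h,(lo[0],)+lo[1:],(180,)+hi[1:])|cv2.inRange(h,(0,)+lo[1:],hi)
    n,l,s,c=cv2.connectedComponentsWithStats(m)
    return [(c[i].round(1).tolist(),s[i].tolist()) for i in range(1,n) if s[i][4]>=amin]
E
python3 - <<'E'
from h import *
S,T=load("scene"),load("top")
c=lambda d,x,y,w,h:cv2.resize(d["color"][y:y+h,x:x+w,::-1],(400,300),interpolation=cv2.INTER_CUBIC)
m=np.vstack([np.hstack([c(T,385,200,80,60),c(T,180,200,160//1*1,120)]),np.hstack([c(S,220,110,80,60),c(S,400,180,120,90)])])
cv2.imwrite("pics/m.png",m)
for n,d in(("S",S),("T",T)):
    print(n,"red",blobs(d,(172,120,60),(6,255,255))); print(n,"orange",blobs(d,(5,130,60),(16,255,255)))
    print(n,"green",blobs(d,(50,90,40),(80,255,255)))
E
```

```text
S red [([491.5, 199.3], [489, 197, 6, 6, 23]), ([453.7, 233.8], [450, 229, 9, 10, 51]), ([352.3, 241.1], [350, 240, 6, 4, 15])]
S orange [([242.8, 135.9], [238, 125, 10, 21, 145]), ([284.5, 135.5], [280, 125, 9, 20, 125]), ([275.4, 150.6], [270, 141, 11, 20, 155]), ([337.4, 331.7], [330, 327, 16, 8, 45])]
S green [([436.3, 256.9], [435, 256, 4, 3, 9])]
T red [([288.2, 187.4], [286, 186, 5, 4, 16]), ([533.2, 215.0], [529, 213, 10, 5, 43]), ([213.5, 235.0], [211, 232, 6, 7, 29]), ([199.4, 298.2], [198, 296, 4, 5, 13])]
T orange [([442.6, 226.3], [437, 220, 13, 12, 79]), ([403.7, 230.4], [399, 225, 11, 11, 63]), ([408.6, 252.3], [403, 247, 13, 11, 57])]
T green []
```

View pics/m.png

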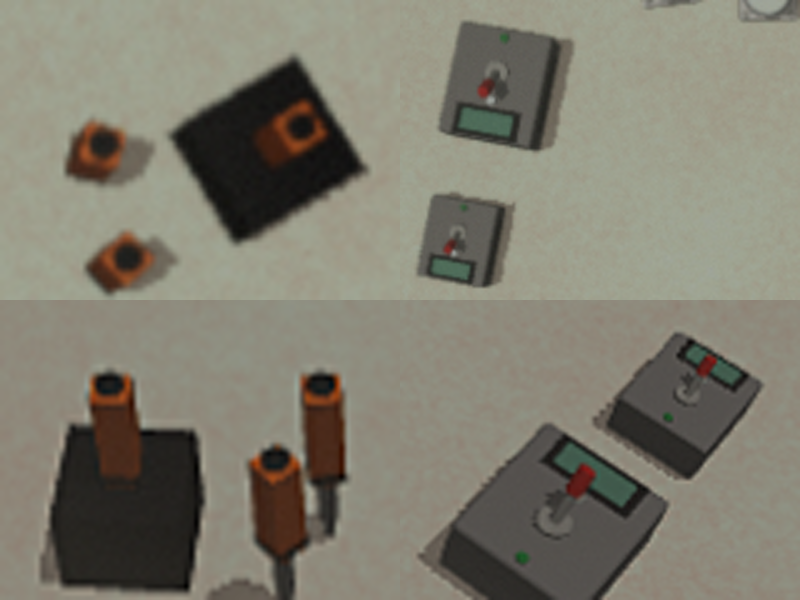

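The crops confirm it: the probe is in the black block with its cap at about (445.4,225.2) top and (242.4,127) scene, and the large unit's green dot is at (222,215) top. Next I'll measure, and zoom in on the red holder, the probe cap and the unit for their yaws.

```bash
cat > meas.py <<'E'
from h import *
np.set_printoptions(precision=4,suppress=True)
S,T=load("scene"),load("top")
def soft(d,p,r,f):
    x,y=int(round(p[0])),int(round(p[1])); c=d["color"][y-r:y+r+1,x-r:x+r+1].astype(float)
    w=np.clip(f(c),0,None); g=np.mgrid[y-r:y+r+1,x-r:x+r+1]; return np.array([(g[1]*w).sum(),(g[0]*w).sum()])/w.sum()
red=lambda c:c[...,0]-1.0*np.maximum(c[...,1],c[...,2])-25
grn=lambda c:c[...,1]-np.maximum(c[...,0],c[...,2])-12
for n,a,b,f,r in(("spot",(288,187),(352,241),red,5),("sleeve",(213.5,235),(453.7,234),red,7),("green",(222,215),(436,257),grn,3)):
    p,q=soft(T,a,r,f),soft(S,b,r,f); print(n,p,q,*tri(T,p,S,q))
print("cap",*tri(T,(445.4,225.2),S,(242.4,127)))
E
python3 meas.py; python3 - <<'E'
from h import *
S,T=load("scene"),load("top")
c=lambda d,x,y,w,h:cv2.resize(d["color"][y:y+h,x:x+w,::-1],(400,300),interpolation=cv2.INTER_CUBIC)
m=np.vstack([np.hstack([c(T,262,171,48,36),c(T,420,206,48,36)]),np.hstack([c(S,328,226,48,36),c(S,222,116,48,36)])])
cv2.imwrite("pics/m2.png",cv2.convertScaleAbs(m,alpha=1.4))
E
```

```text
spot [288.1936 187.364 ] [352.2887 241.1884] [0.5624 0.0997 0.0668] 0.0007329471433205178
sleeve [213.0313 235.5886] [453.9531 233.5804] [0.4231 0.3057 0.0912] 0.002984934000829342
green [221.1278 214.7667] [436.2878 256.7302] [0.4865 0.2927 0.0594] 0.0008105602904748563
cap [ 0.439  -0.3279  0.1289] 0.003050616032285267
```

View pics/m2.png

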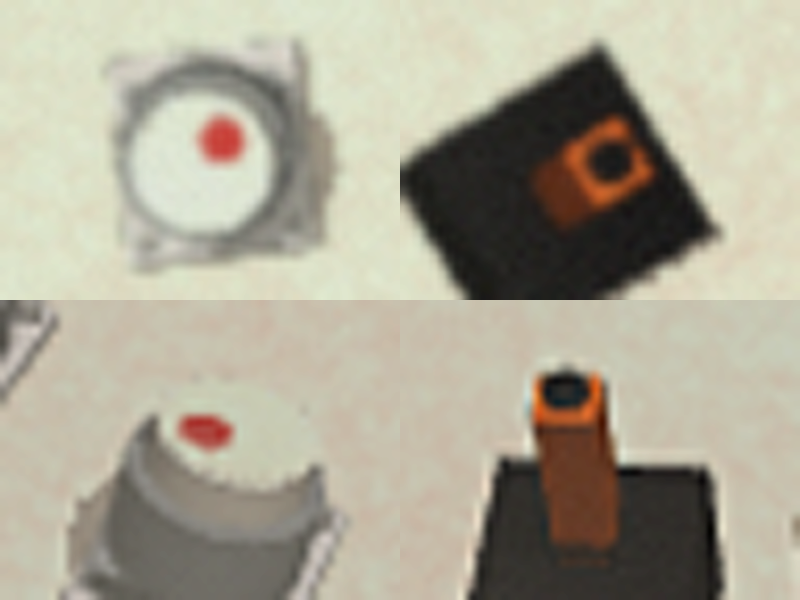

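Top crop: the red mount's face is shifted towards the robot relative to its base, and the spot is up and to the right of the face centre, so the holder's +x points roughly along world +x. The probe cap is at about (444.8,225.1) top and (241.5,126.4) scene. The spot's z of 66.8 mm (67.4 expected) and the green dot's z of 59.4 mm (60 expected) both agree. Next: yaws, centres and an IK check.

```bash
cat > m3.py <<'E'
from meas import *
from station import solve_ik
from scipy.spatial.transform import Rotation as Ro
def cr(p,o,s,off=(0,0)): return (np.array(p,float)-off+.5)/s-.5+np.array(o)
yaw=lambda v:np.degrees(np.arctan2(v[1],v[0]))
K=8.3333
# holder base corners (top view): FL,FR,BR,BL ; far = +x
H=np.array([onz(T,cr(p,(262,171),K),.006) for p in((108,62),(300,40),(325,245),(138,268))])
print("holder c",H.mean(0),"sizes",[np.linalg.norm(H[i]-H[(i+1)%4]) for i in range(4)],"yaw",yaw(H[0]-H[3]),yaw(H[1]-H[2]),yaw(H[0]-H[1])-90,yaw(H[3]-H[2])-90)
P=np.array([onz(T,cr(p,(420,206),K,(400,0)),.130) for p in((562,152),(612,117),(657,172),(608,208))])
print("probe top",P.mean(0),[np.linalg.norm(P[i]-P[(i+1)%4]) for i in range(4)],"yaw",yaw(P[1]-P[0]),yaw(P[1]-P[2]),yaw(P[2]-P[3]),yaw(P[0]-P[3]))
print("cap",*tri(T,cr((610,163),(420,206),K,(400,0)),S,cr((566,390),(222,116),K,(0,300))))
St=np.array([onz(T,cr(p,(385,200),5),.06) for p in((172,135),(295,57),(368,172),(235,243))])
print("stand",St.mean(0),[np.linalg.norm(St[i]-St[(i+1)%4]) for i in range(4)],yaw(St[1]-St[0]))
U=np.array([onz(T,cr(p,(180,200),2.5,(400,0)),.06) for p in((460,22),(558,38),(540,150),(440,130))])
print("unit",U.mean(0),[np.linalg.norm(U[i]-U[(i+1)%4]) for i in range(4)],yaw(U[0]-U[3]),yaw(U[1]-U[2]),yaw(U[0]-U[1])-90)
D=np.array([onz(T,cr(p,(180,200),2.5,(400,0)),.062) for p in((497,72),(490,99))]); print("collar,white",D)
E
python3 m3.py
```

```text
spot [288.1936 187.364 ] [352.2887 241.1884] [0.5624 0.0997 0.0668] 0.0007329471433205178
sleeve [213.0313 235.5886] [453.9531 233.5804] [0.4231 0.3057 0.0912] 0.002984934000829342
green [221.1278 214.7667] [436.2878 256.7302] [0.4865 0.2927 0.0594] 0.0008105602904748563
cap [ 0.439  -0.3279  0.1289] 0.003050616032285267
holder c [0.5705 0.1073 0.006 ] sizes [np.float64(0.06932244979061425), np.float64(0.07533367793222445), np.float64(0.06692922467795732), np.float64(0.07606024042065752)] yaw 8.7128343355386 6.916463413682175 5.88246316053575 6.435527497721154
probe top [ 0.4401 -0.3273  0.13  ] [np.float64(0.020197786336247605), np.float64(0.022784821490047746), np.float64(0.02009507236883797), np.float64(0.02319187102598601)] yaw -56.37827145755294 37.33737892472705 -55.23531534955203 37.53628417460483
cap [ 0.4099 -0.2587  0.1707] 0.125743042187721
stand [ 0.4361 -0.3228  0.06  ] [np.float64(0.08420242207062593), np.float64(0.07663413488969645), np.float64(0.08654574236949349), np.float64(0.06989653025945557)] -58.76522282923233
unit [0.4322 0.2965 0.06  ] [np.float64(0.11628230140550437), np.float64(0.12872448338134093), np.float64(0.11796339175443775), np.float64(0.12572608499745294)] -8.807564507256997 -8.098333500096482 -9.781298313491959
collar,white [[0.4464 0.299  0.062 ]
 [0.4156 0.3063 0.062 ]]
```

```bash
cat > plan.py <<'E'
import numpy as np
from station import *
from scipy.spatial.transform import Rotation as Ro
np.set_printoptions(precision=3,suppress=True)
def ori(z,y):  # tool z axis, approx closing axis
    z=np.array(z,float);z/=np.linalg.norm(z); y=np.array(y,float); y-=z*(y@z); y/=np.linalg.norm(y)
    return Ro.from_matrix(np.c_[np.cross(y,z),y,z]).as_rotvec()
def best(pos,z,yaws):
    c=[]
    for a in yaws:
        o=ori(z,(np.cos(a),np.sin(a),0)); q=solve_ik(pos,o)
        if q is not None: c.append((np.abs(np.array(q)-current_q()).max(),a,o,np.array(q)))
    return sorted(c,key=lambda t:t[0])
down=(0,0,-1); r=np.radians
uy=r(-10); ux=np.array([np.cos(uy),np.sin(uy),0]); piv=np.array([.4455,.2985,0])
probe=np.array([.4396,-.3275]); pyaw=r(35.5)
hy=r(7); spot=np.array([.5624,.0997,.0668])
n=np.array([-np.sin(r(20))*np.cos(hy),-np.sin(r(20))*np.sin(hy),np.cos(r(20))])
E
python3 - <<'E'
from plan import *
for c in best(piv-.06*ux+[0,0,.18],down,[uy+np.pi/2,uy-np.pi/2]): print("tog",c[1],c[3])
for c in best([*probe,.091],down,[pyaw+k*np.pi/2 for k in range(4)]): print("grasp",c[1],c[3])
for c in best(spot+.086*n,-n,[k*np.pi/6 for k in range(12)]): print("fin",c[1],c[3])
E
```

```text
tog 1.3962634015954636 [-0.402  0.668 -0.59   2.     0.604  0.652  0.009]
tog -1.7453292519943295 [-1.075  0.676  0.509  2.034 -0.591  0.578 -1.898]
grasp 5.331980864842676 [ 0.642  0.815 -0.144  1.916  0.254  0.429 -0.641]
grasp 0.619591884457987 [ 0.813  0.844 -0.437  1.906  0.663  0.539  0.542]
grasp 3.76118453804778 [ 0.482  0.821  0.125  1.924 -0.232  0.41  -1.741]
grasp 2.1903882112528836 [ 0.221  0.915  0.602  1.938 -0.929  0.594 -2.639]
fin 1.5707963267948966 [ 0.388  0.979 -1.254  2.209  1.627  1.014 -0.263]
fin 1.0471975511965976 [ 0.388  0.979 -1.254  2.209  1.627  1.014 -0.764]
fin 2.6179938779914944 [ 0.388  0.979 -1.254  2.209  1.627  1.014  0.747]
fin 0.5235987755982988 [ 0.388  0.979 -1.254  2.209  1.627  1.014 -1.294]
fin 2.0943951023931953 [ 0.388  0.979 -1.254  2.209  1.627  1.014  0.232]
fin 3.141592653589793 [ 0.307  0.867 -1.041  2.212  1.645  0.807  1.255]
fin 0.0 [ 0.388  0.979 -1.254  2.209  1.627  1.014 -1.848]
fin 3.665191429188092 [-0.046  0.686 -0.4    2.229  1.841  0.329  1.57 ]
fin 4.1887902047863905 [-0.175  0.668 -0.196  2.236  2.066  0.21   1.867]
fin 5.759586531581287 [ 0.388  0.979 -1.254  2.209  1.627  1.014 -2.394]
fin 5.235987755982989 [-0.307  0.668  0.014  2.243  2.716  0.124  2.207]
fin 4.71238898038469 [-0.307  0.668  0.014  2.243  2.716  0.124  1.712]
```

```bash
python3 - <<'E'
from plan import *
import cv2,pickle
command_gripper(0.0,force=20)
p=current_tcp_pos().copy(); p[2]=.30; move_l(p,vel=.25)
o=ori(down,(np.cos(uy+np.pi/2),np.sin(uy+np.pi/2),0))
move_ptp(piv-.062*ux+[0,0,.20],o); print(current_tcp_pos(),current_clock())
print(move_l(piv-.062*ux+[0,0,.088],vel=.15,stop_force=5))
print(move_l(piv-.002*ux+[0,0,.088],vel=.06,stop_force=8),current_tcp_pos(),current_wrist_force())
move_l(piv-.03*ux+[0,0,.088],vel=.15)
move_l(piv-.05*ux+[0,0,.25],vel=.3); print(current_clock())
d=read_camera("scene"); pickle.dump(d,open("scene1.pkl","wb"))
cv2.imwrite("pics/s1.png",cv2.resize(d["color"][140:300,320:533,::-1],(800,600)))
E
```

```text
[0.385 0.309 0.2  ] 5.1083
False
False [0.443 0.299 0.088] [-0.427 -0.175  0.305]
8.1833
```

View pics/s1.png

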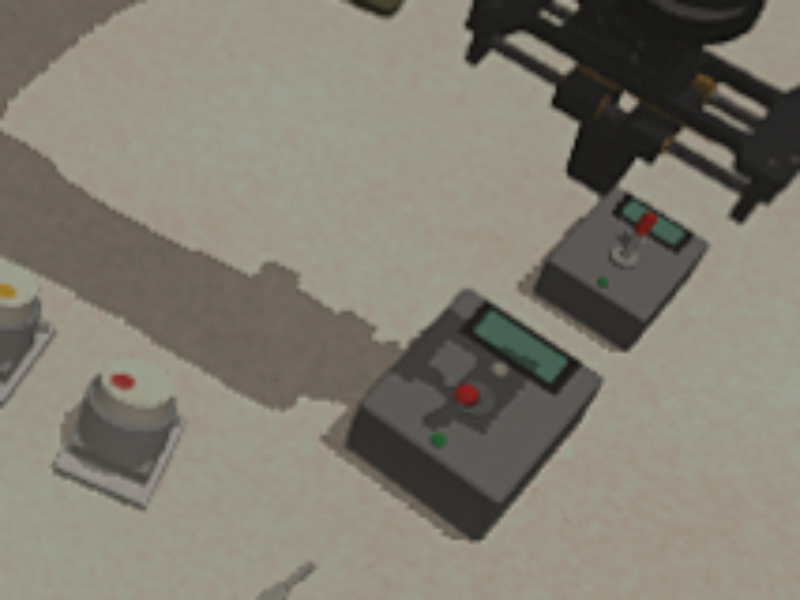

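The red toggle end is now at crop (467,395), nearer the green dot, so it leans to the ON side. I'll check that numerically, then get the neighbouring probes' clearance and grasp with a closing axis that points away from them.

```bash
python3 - <<'E'
from plan import *
from h import load,proj,tri
import cv2,pickle
S1,S,T=load("scene1"),load("scene"),load("top")
print("expected ON/OFF tip px",proj(S1,[piv+s*.0282*ux+[0,0,.103] for s in(1,-1)]),"seen 444.3 245.3")
for a,b in(((405,229),(284.5,126.5)),((410.5,251),(275,142.5))): print("nbr",*tri(T,a,S,b))
a=r(35.5)
c=best([*probe,.22],down,[a,a+np.pi]); o=c[0][2]
command_gripper(.06,force=30)
move_l(current_tcp_pos()+[0,0,.05],vel=.3)
move_ptp([*probe,.22],o); print(current_tcp_pos(),current_q(),current_clock())
d=read_camera("scene"); e=read_camera("top")
c1=d["color"][60:180,200:360,::-1]; c2=e["color"][165:285,380:540,::-1]
cv2.imwrite("pics/g.png",np.hstack([cv2.resize(c,(400,300)) for c in(c1,c2)]))
E
```

```text
expected ON/OFF tip px [[443.148 243.785]
 [455.789 229.048]] seen 444.3 245.3
nbr [ 0.42  -0.205  0.183] 0.016983352074190307
nbr [ 0.382 -0.25   0.058] 0.016881560777822404
[ 0.441 -0.326  0.22 ] [ 1.06   0.743 -0.887  1.8    0.702  0.947  0.488] 11.8083
```

View pics/g.png

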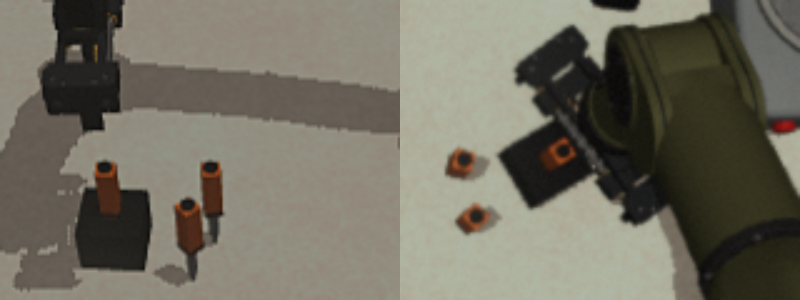

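The left panel shows the gripper hanging above the stand, with the probe undisturbed at crop (107,187). The right panel shows the closing axis pointing away from the two free probes at (460,162) and (473,217). Now I descend, grip and draw the probe out.

```bash
python3 - <<'E'
from plan import *
import cv2,pickle
from h import load,proj
print("TCP px",proj(load("scene"),[current_tcp_pos()]))
p=np.array([*probe,.088])
if move_l(p,vel=.12,stop_force=6): print("contact",current_tcp_pos(),current_wrist_force()); raise SystemExit
command_gripper(0.0,force=30); print("w",current_grip_width(),current_finger_force(),current_tcp_pos(),current_wrist_force())
if current_grip_width()>.018:
    g=current_tcp_pos(); move_l([g[0],g[1],.165],vel=.08); print(current_tcp_pos(),current_wrist_force(),current_clock())
    move_l([g[0],g[1],.20],vel=.15)
    print(current_grip_width(),current_finger_force())
    for n in("scene","top"): pickle.dump(read_camera(n),open(n+"2.pkl","wb"))
    a,b=load("scene2")["color"],load("top2")["color"]
    cv2.imwrite("pics/l.png",np.hstack([cv2.resize(c[:,:,::-1],(400,300),interpolation=cv2.INTER_CUBIC) for c in(a[40:160,190:350],b[165:285,380:540])]))
E
```

```text
TCP px [[237.915 102.25 ]]
w 0.02189896803925693 29.884997188928537 [ 0.44  -0.327  0.088] [1.291 0.211 0.985]
[ 0.44  -0.327  0.165] [-0.093  0.212 -2.175] 14.9333
0.02190038244100144 29.884990912978537
```

View pics/l.png

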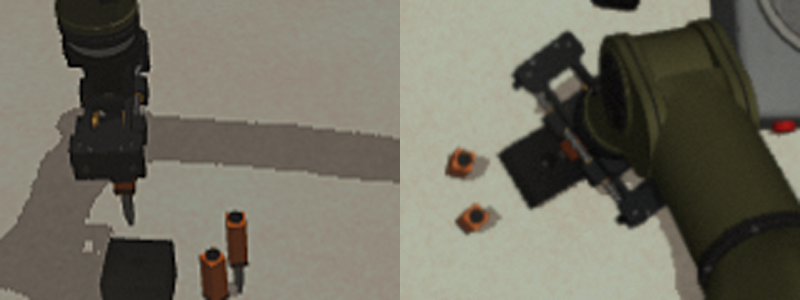

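Right now the probe hangs clear of the block, with its tip at scene crop (130,225), i.e. pixel (242,130). I'll compare that with the predicted tip, then carry it high to a pose in line with the face normal.

```bash
python3 - <<'E'
from plan import *
import cv2,pickle
from h import load,proj
t=current_tcp_pos(); print("tip pred px",proj(load("scene"),[t-[0,0,.083]]),"seen ~242,130")
move_l(t+[0,0,.09],vel=.25)
L=.083
c=best(spot+(L+.11)*n,-n,np.arange(24)*np.pi/12)
for k in c[:3]: print(k[0],k[1],k[3],solve_ik(spot+(L-.005)*n,k[2]))
o=c[0][2]; np.save("o.npy",o)
move_ptp(spot+(L+.11)*n,o); print(current_clock())
move_l(spot+(L+.02)*n,vel=.12,stop_force=5); wait(.3)
print(current_tcp_pos(),spot+(L+.02)*n,current_ee_rot(),o,current_wrist_force(),current_clock())
for m in("scene","top"): pickle.dump(read_camera(m),open(m+"3.pkl","wb"))
a,b=load("scene3")["color"],load("top3")["color"]
cv2.imwrite("pics/p.png",np.hstack([cv2.resize(x[:,:,::-1],(400,600),interpolation=cv2.INTER_CUBIC) for x in(a[190:274,320:376],b[145:229,260:316])]))
P=[spot,spot+.02*n,spot+(.02+.055)*n]
print("S pred spot,tip,neck",proj(load("scene"),P)); print("T",proj(load("top"),P))
E
```

```text
tip pred px [[242.555 130.375]] seen ~242,130
0.6970813154679306 2.8797932657906435 [ 0.41   0.64  -1.162  2.205  1.3    0.758  1.232] [ 0.091  0.745 -0.628  2.22   1.759  0.488  0.839]
0.7390966510377575 2.6179938779914944 [ 0.359  0.593 -1.052  2.207  1.277  0.672  0.989] [ 0.047  0.729 -0.555  2.222  1.79   0.437  0.534]
0.8008562316618044 2.356194490192345 [ 0.297  0.551 -0.934  2.209  1.247  0.588  0.759] [ 0.012  0.718 -0.496  2.224  1.82   0.398  0.239]
17.4833
[0.528 0.095 0.164] [0.527 0.095 0.164] [-1.696  2.262 -0.249] [-1.697  2.263 -0.248] [ 0.068 -0.347 -0.098] 18.6833
S pred spot,tip,neck [[352.439 241.227]
 [354.094 235.078]
 [358.826 217.511]]
T [[288.304 187.306]
 [287.961 188.262]
 [286.969 191.031]]
```

View pics/p.png

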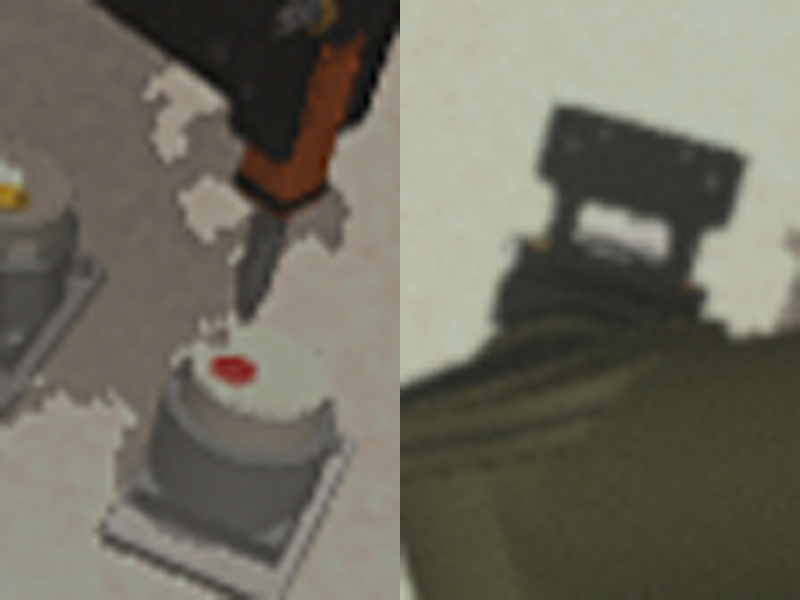

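Left panel: the tip is at crop (247,317), i.e. pixel (354.2,234), against a predicted (354.1,235.1). The handle's end at (283,205) is also within 1 px of its prediction, so the tip is in line with the red spot at crop (234,370). The top view is blocked by the arm. Next is the gentle press.

```bash
python3 - <<'E'
from plan import *
import cv2,pickle
L=.083; d0=lambda:(current_tcp_pos()-spot)@n-L
wait(.2); f0=current_wrist_force().copy()
s=move_l(spot+(L-.007)*n,vel=.01,stop_force=1.8); wait(.3)
d=d0(); print("stop",s,"off",d,"force",(current_wrist_force()-f0)@n,current_clock())
if s and -.006<d<.006:
    move_l(current_tcp_pos()-.0025*n,vel=.01,stop_force=4); wait(.5)
for i in range(4): print(d0(),(current_wrist_force()-f0)@n,current_wrist_force()-f0); wait(.2)
print(current_grip_width(),current_finger_force(),current_tcp_pos()-spot-(L+d0())*n,current_clock())
a=read_camera("scene")["color"]
cv2.imwrite("pics/q.png",cv2.resize(a[190:270,320:400,::-1],(600,600),interpolation=cv2.INTER_CUBIC))
E
```

```text
stop True off -0.0024118205831093475 force 1.7126545437828387 21.225
-0.004892417946134528 2.6825419449069012 [-0.013 -1.413  2.787]
-0.004893964832261566 3.807697963192388 [-0.488 -0.287  3.863]
-0.004910035998265477 2.972903135986745 [-0.435 -0.318  2.992]
-0.00492005084536605 3.4169154196568807 [ 0.96  -0.088  3.979]
0.021356873063424098 29.886435905937105 [-0.001 -0.    -0.   ] 22.9167
```

View pics/q.png

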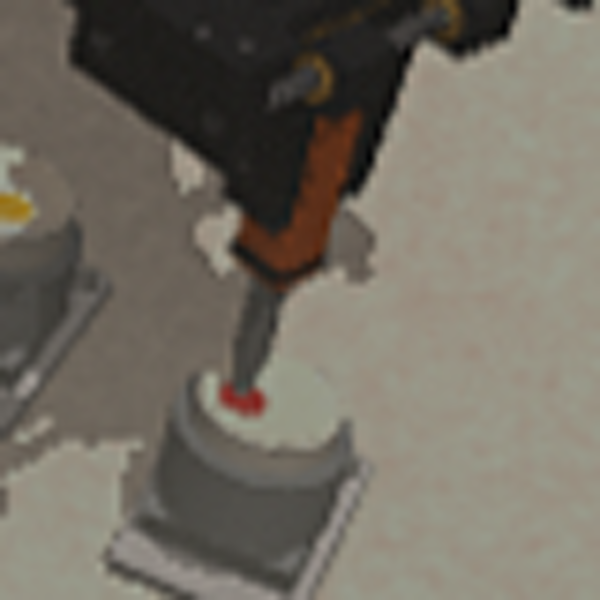

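The tip, at crop (245,388), is on the red disc, but looks a little towards its far edge. I'll check that with one enlarged view overlaid with the predicted sunk disc outline and tip.

```bash
python3 - <<'E'
from plan import *
from meas import soft,red
from h import load,proj
import cv2,pickle
d=read_camera("scene"); pickle.dump(d,open("scene4.pkl","wb"))
x=np.array([np.cos(r(20))*np.cos(hy),np.cos(r(20))*np.sin(hy),np.sin(r(20))]); y=np.cross(n,x)
c=spot-.004*n; th=np.linspace(0,2*np.pi,40)
O=proj(d,[c+.008*(np.cos(t)*x+np.sin(t)*y) for t in th]); C=proj(d,[c])[0]
D0=proj(load("scene"),[spot+.008*(np.cos(t)*x+np.sin(t)*y) for t in th])
print("outline bbox pred sunk",O.min(0),O.max(0),"rest",D0.min(0),D0.max(0),"C",C)
for nm in("scene","scene4"):
    im=load(nm)["color"].astype(int)[234:250,344:362]; m=(im[...,0]-im[...,1:].max(2)>25); ys,xs=np.nonzero(m)
    print(nm,"red bbox",xs.min()+344,ys.min()+234,xs.max()+344,ys.max()+234,m.sum()); 
    for row in m: print("".join(".#"[v] for v in row))
print("px per mm up-slope",(proj(d,[c+.001*x])-C),"y",(proj(d,[c+.001*y])-C))
K=20; x0,y0=340,224; im=cv2.resize(d["color"][y0:y0+28,x0:x0+30,::-1],None,fx=K,fy=K,interpolation=cv2.INTER_CUBIC)
im=cv2.convertScaleAbs(im,alpha=1.5)
f=lambda p:tuple(int(v) for v in (np.array(p)-(x0,y0)+.5)*K)
for p in O: cv2.circle(im,f(p),2,(255,255,0),-1)
cv2.drawMarker(im,f(C),(0,255,0),0,15,2); cv2.imwrite("pics/z.png",im)
E
```

```text
spot [288.1936 187.364 ] [352.2887 241.1884] [0.5624 0.0997 0.0668] 0.0007329471433205178
sleeve [213.0313 235.5886] [453.9531 233.5804] [0.4231 0.3057 0.0912] 0.002984934000829342
green [221.1278 214.7667] [436.2878 256.7302] [0.4865 0.2927 0.0594] 0.0008105602904748563
cap [ 0.439  -0.3279  0.1289] 0.003050616032285267
outline bbox pred sunk [348.9506 240.3101] [355.2768 244.5966] rest [349.2713 239.0975] [355.6101 243.3789] C [352.1116 242.4428]
scene red bbox 349 240 355 243 22Traceback (most recent call last):
  File "<stdin>", line 14, in <module>
  File "<stdin>", line 14, in <genexpr>
TypeError: string indices must be integers, not 'numpy.bool'
```

```bash
python3 - <<'E'
from plan import *
from h import load,proj
import cv2
d=load("scene4")
x=np.array([np.cos(r(20))*np.cos(hy),np.cos(r(20))*np.sin(hy),np.sin(r(20))]); y=np.cross(n,x)
c=spot-.004*n; th=np.linspace(0,2*np.pi,40)
O=proj(d,[c+.008*(np.cos(t)*x+np.sin(t)*y) for t in th]); C=proj(d,[c])[0]
for nm in("scene","scene4"):
    im=load(nm)["color"].astype(int)[236:250,344:362]; m=(im[...,0]-im[...,1:].max(2)>25)
    print(nm); print("\n".join("".join("#" if v else "." for v in row) for row in m))
print("px per mm up-slope",(proj(d,[c+.001*x])-C),"y",(proj(d,[c+.001*y])-C))
K=20; x0,y0=340,224; im=cv2.resize(d["color"][y0:y0+28,x0:x0+30,::-1],None,fx=K,fy=K,interpolation=cv2.INTER_CUBIC)
im=cv2.convertScaleAbs(im,alpha=1.5)
f=lambda p:tuple(int(v) for v in (np.array(p)-(x0,y0)+.5)*K)
for p in O: cv2.circle(im,f(p),2,(255,255,0),-1)
cv2.drawMarker(im,f(C),(0,255,0),0,15,2); cv2.imwrite("pics/z.png",im)
E
```

```text
scene
..................
..................
..................
..................
......#####.......
.....#######......
......######......
.......####.......
..................
..................
..................
..................
..................
..................
scene4
..................
..................
..................
..................
..................
.....##...........
.....###.##.......
.....#######......
......#####.......
........###.......
..................
..................
..................
..................
px per mm up-slope [[-0.132  0.223]] y [[0.373 0.149]]
```

View pics/z.png

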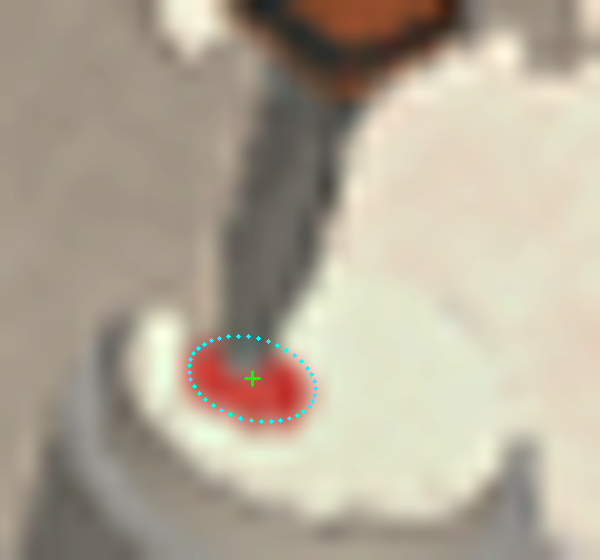

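The overlay shows the tip's contact at zoom (246,360) and the real disc's centre at about (251,386). That puts the tip roughly 4–5 mm down-slope of centre: inside the 8 mm, but worth fixing. I'll lift off 8 mm, shift and press again.

```bash
python3 - <<'E'
from plan import *
from h import load
import pickle
L=.083; x=np.array([np.cos(r(20))*np.cos(hy),np.cos(r(20))*np.sin(hy),np.sin(r(20))]); y=np.cross(n,x)
sp=spot+.0038*x+.0016*y; d0=lambda:(current_tcp_pos()-spot)@n-L
move_l(spot+(L+.008)*n,vel=.04); move_l(sp+(L+.006)*n,vel=.03); wait(.4)
f0=np.mean([current_wrist_force() for _ in range(3)],0)
s=move_l(sp+(L-.007)*n,vel=.01,stop_force=1.8); wait(.3); d=d0(); print("stop",s,d)
if s and -.006<d<.006: move_l(sp+(L+min(d-.0022,-.0045))*n,vel=.01,stop_force=4); wait(.5)
F=[]
for i in range(6): F.append((current_wrist_force()-f0)@n); wait(.1)
print(d0(),np.array(F),current_tcp_pos()-sp,current_grip_width(),current_finger_force(),current_clock())
im=read_camera("scene"); pickle.dump(im,open("scene5.pkl","wb"))
c=im["color"].astype(int)[232:250,344:362]; m=(c[...,0]-c[...,1:].max(2)>25); g=c.max(2)
for a,b in zip(m,g): print("".join("#" if v else ("t" if k<110 else ".") for v,k in zip(a,b)))
E
```

```text
stop True -0.0025061828413681653
-0.0047289438007239865 [3.368 4.451 3.622 3.276 3.84  2.831] [-0.027 -0.003  0.074] 0.021795389961717232 29.88633998815203 26.8083
ttttttt.tttttt....
tttttt..ttttt.....
ttttttt.ttttt.....
t..ttt.tttttt.....
t......tttttt.....
.......ttttt......
.......ttttt......
.tt....ttttt......
ttt....tttt.......
tt....#ttt........
tt...##ttt#.......
ttt..###t###......
ttt...#####.......
tttt....##........
ttttt.............
tttttt............
tttttttt..........
ttttttttt.........
```

The tip's lower end is now at pixel (352,243), which is the disc's centre (columns 349–355, bottom row 245). The push is about 3.5 N, the sink about 4 mm and the grip is steady. Handing in.

```bash
python3 -c "
from station import *
print(abs(current_qd()).max(),current_clock()); print(job_done())"
```

```text
0.0015790581203062324 26.8583
the job is handed in; nothing more can be done
None
```

I switched the gauge unit on, drew the orange probe from its stand, and handed the job in at about 27 s with the gripper holding its tip still on the centre of the red spot, square to the face, at about 3.5 N with the mount sunk about 4 mm; the judged result was not shown.

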